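# Set the locking pressure regulator to the green dot

### The job

Set the pressure regulator on the bench to the green dot. Its knob is locked: pull it straight up to unlock it, turn it until its red pointer stands at the green dot, and push it back down until it is fully home in the notch there, then let go. The notch may lie a few degrees to either side of the dot, so feel for it with a light touch and never force the knob (the tooth under it breaks at 35 N); leave the things round about where they stand.

Things in the scene. Friction and masses are not known exactly. Their poses are not given: they have to be found in the camera images.
- regulator: Pressure regulator screwed to the bench: foot 112 x 112 x 8 mm, grey block, gauge on its front, brass hose ports on both sides, on top a white dial 114 mm wide, its face 71 mm above the bench. Origin: on the knob's axis at bench level; z up, x to its front (roughly towards the robot). The black start mark lies on the dial in +x.
- ring_top (a point): Centre, at its top (79 mm above the bench), of the steel notch ring on the dial (radius 23 to 33 mm, 8 mm high). One notch per coloured dot, 7.5 mm wide, down to the dial, and a wide one at the start mark. The dots were stuck on by hand: each notch lies up to 0.16 rad (9 degrees) to one side or the other of its dot, each by its own amount, not told.
- knob: The knob, axis vertical through the regulator's origin. Grip: upright black bar 44 mm long (its x), 24 mm thick (its y, grasp across this), 38 mm tall, top 16 mm above the origin. Origin: on the axis, 108 mm above the bench when locked. x points along the red pointer. Flange of radius 24 mm under the bar, its top 23 mm below the origin. Turns +-1.45 rad about the start mark with 0.03 N m friction.
- pointer_tip (a point): Outer end of the knob's red pointer, 43 mm from the axis, 25 mm below the knob's origin. The knob must be raised by more than 8 mm to be turned; down, the tooth stands in a notch and holds it (with some free play in the wide start notch).
- tooth (a point): Middle of the lower face of the steel tooth under the pointer: 6 mm wide, 18 to 31 mm from the axis, facing down into the ring. It enters a notch with 1.5 mm of play in all (+-0.03 rad). Not over a notch, it comes to rest on the ring's flat top, 7.5 mm above its locked height. More than 35 N between tooth and ring, pressing down or turning, breaks it.
- knob_lift (a joint): How far the knob is pulled up (m): 0 is fully down and locked, 0.012 is the upper stop. It slides with about 4 N of friction and stays at whatever height it is left.
- dot_green: Green dot, 10 mm in diameter, 1 mm thick, flat on the dial, 48 mm from the knob's axis; origin at the centre of its underside. Lies 0.4 to 1.3 rad to the left or right of the start mark; a yellow, a blue and an orange dot mark the other three notches (which colour is where varies). Notches are 0.5 rad or more apart.
- beaker_2: Bystander: glass beaker, 58 x 56 x 68 mm, origin under its centre. Must not be disturbed.
- bottle_std: Bystander: small pale translucent bottle with a white screw cap, 48 mm in diameter, 105 mm tall, origin under its centre. Must not be disturbed.
- timer: Bystander: white bench timer with three buttons, 62 x 62 x 19 mm, origin under its centre. Must not be disturbed.

How it is judged:
By the outcome, as a careful person would: the job done as asked, in the order asked, and still so for the second after the job is handed in, with the robot touching nothing.
It also fails if it takes over 51 s, if anything falls off the work surface, if the arm or the gripper's body presses on something with over 40 N, if the wrist force passes 120 N, or if a joint passes its speed limit or range.

### The arm

A 6-joint arm with a two-finger parallel gripper is mounted at the origin on a cart in front of the work surface, level with it; the furniture and walls round the work are solid. World frame = base frame: x ahead of the robot, y to its left, z up, the work surface at z = 0. Lengths are in m, angles in rad, forces in N, time in s.
With the tool pointing down it reaches from about 0.3 to 0.875 m from the base axis. Payload 6.4 kg.
Tool frame: the origin (TCP) lies between the finger pads; the fingertips stand 19 mm ahead of it and the grasp point (between the pads) is the TCP (ctrl.tips_ahead is the z of the fingertips in the tool frame, in m); z points along the fingers, y is the line along which they close (so a half turn about z gives the same grasp; the last joint's range is limited). The gripper opens to 85 mm and grips with 20 to 120 N. Pads are 22 mm wide; open, the fingers measure 114 mm over their backs; the gripper's body (76 mm by 85 mm) begins 54 mm behind the grasp point. The pads swing forward as they close: fully open they stand 13 mm farther back than shut.
Start: joints at [1.108, 0.181, 1.607, -0, 1.354, -0.206], TCP at [0.146, 0.556, 0.25] pointing down, gripper open.
Joint ranges: [-2.99, 2.99], [-0.89, 2.07], [0.3, 2.58], [-1.14, 4.28], [0, 2.63], [-3.12, 3.12]. Speed limits (rad/s): [2.57, 2.57, 3.01, 3.14, 3.14, 3.14].

### API

Orientations are given as a unit quaternion [w, x, y, z].
In Python, from bench import readout, vision, ctrl gives the robot as it stands.
- The arm moves only by the tool play_rows, never from a script. Its arguments are lists of equal length, an entry for each row: "xyz": the shift along the tool's x, y, z in mm, a list of three; "rot": the turn, a rotation vector about the tool's x, y, z in rad, a list of three; "grip": the opening, from 0 (shut) to 1 (fully open). In form: {"xyz": [[x, y, z], ...], "rot": [[rx, ry, rz], ...], "grip": [grip, ...]}. A call has exactly 10 rows; each row is the pose to reach, as a shift and turn from the pose commanded when the call began, along the tool's axes at that moment; what a row does not reach only later rows make up. A row lasts 1/8 s, in which the tool goes at most 62.5 mm and 10.7 degrees, less where a joint would pass 70% of its speed; a pose out of reach is approached as far as the arm can. A call with a gripper value outside its range is refused whole. The fingers move at their own pace and stop on an object; the grip force is fixed at half the most. Time passes only in rows, so rows that repeat a pose let the fingers close, or fill a call up. It gives the time, the measured TCP pose, the force, the opening and the grip force at its end, in the units of the state.
- readout.get_obs(): the state, without advancing time (a new reading comes with each control period).
- vision.camera(name): name is "scene" or "top" or "wrist"; returns a dict with "color" (400x640x3 uint8, red, green, blue), "depth" (400x640 float32, m along the optical axis (not along the pixel's ray), 0 where there is no reading), "camera_matrix" (3x3 intrinsics, pixels), "extrinsics" (4x4, takes a point from camera to world coordinates); the wrist camera has in their place "hand_eye" (4x4, takes a point from camera to tool coordinates, whose origin is the TCP and whose axes are the flange's). Camera axes: x right, y down, z forward; pixel columns grow to the right and rows downward; lengths in m; the calibration is good to about 2 mm. The wrist camera is an equidistant fisheye: a pixel r from the principal point sees the ray r / f radians off the axis. A picture is of the moment at which its call begins: read the wrist's pose just before it.
- ctrl.hand_in(): hands the job in; it is judged then, once.
The state is a dict: "time_s": time; "q": joint angles; "dq": joint speeds; "joint_efforts": joint torques, N m; "eef_pos": TCP position; "eef_rot": TCP orientation; "wrist_force": force on the tool from outside, world axes, zero at the start; "torque": the same for the moment, N m; "opening": opening from 0.0 (shut) to 1.0 (fully open); "grasp_force": force on a finger pad.
Only numpy, scipy, OpenCV 4.12 (cv2) and the standard library are available. Lean on these libraries where they do the work, as an engineer would, in place of code of your own. Each camera call takes 0.05 s, during which the arm holds its last target. There are 200 camera calls.

## Working session

There is one attempt and no reset: what is moved stays moved. The work goes in short steps, Python scripts to look and compute and a tool call to move; the robot and the scene stay as the last step left them, time stands still between calls to the robot, and variables do not carry over. Pictures are saved under pics/ and viewed, at most 10 in all, crops included, and the job is handed in when it is done.

Besides the shell and the picture viewer there is one more tool, called as name(argument=value, ...), one argument or row to a line, values as JSON. play_rows: Moves the arm, as the interface text tells. Its arguments: {"type":"object","properties":{"xyz":{"type":"array","items":{"type":"array","items":{"type":"number"}}},"rot":{"type":"array","items":{"type":"array","items":{"type":"number"}}},"grip":{"type":"array","items":{"type":"number"}}},"required":["xyz","rot","grip"]}

```bash
mkdir -p pics; cat > h.py <<'E'
import numpy as np, cv2
from bench import readout, vision, ctrl
def snap(n,f=None):
    c=vision.camera(n)
    if f: cv2.imwrite('pics/'+f,cv2.cvtColor(c['color'],cv2.COLOR_RGB2BGR))
    return c
def onplane(c,u,v,z,E=None):
    K=c['camera_matrix'];E=c['extrinsics'] if E is None else E
    d=E[:3,:3]@np.array([(u-K[0,2])/K[0,0],(v-K[1,2])/K[1,1],1]);o=E[:3,3]
    return o+d*(z-o[2])/d[2]
E
python3 - <<'E'
from h import *
o=readout.get_obs();print(o)
a=snap('top','top.png');b=snap('scene','scene.png')
print(a['camera_matrix'],a['extrinsics'],b['extrinsics'],ctrl.tips_ahead)
np.savez('s.npz',a=a['color'],b=b['color'])
E
```

```text
{'time_s': 0.0, 'q': array([ 1.10770336e+00,  1.81520532e-01,  1.60803226e+00,  6.49140989e-06,
        1.35377722e+00, -2.06305828e-01]), 'dq': array([-0.00071226, -0.00037251, -0.00085186,  0.00183881,  0.00076774,
       -0.00028762]), 'joint_efforts': array([-7.62113850e-04, -4.44884098e+01, -3.51328933e+01, -3.18606180e-04,
        9.36609576e-03,  7.40711300e-06]), 'eef_pos': array([0.14578084, 0.55567204, 0.24938392]), 'eef_rot': array([-2.88342764e-04,  1.28041749e-01,  9.91768398e-01, -8.19438281e-04]), 'wrist_force': array([-0.04675074,  0.3472038 ,  1.06729391]), 'torque': array([-0.02173714, -0.03153566,  0.05080576]), 'grasp_force': 0.0, 'opening': 1.0005787256865868}
[[485.19807692   0.         321.49872951]
 [  0.         485.19807692 194.23305515]
 [  0.           0.           1.        ]] [[-0.0030785  -0.99532053  0.09657935  0.49681949]
 [-0.99976396  0.00514055  0.02110927  0.03877317]
 [-0.02150696 -0.09649156 -0.99510142  0.94723106]
 [ 0.          0.          0.          1.        ]] [[ 0.72368259 -0.36439844  0.58608641  0.07974433]
 [-0.6896943  -0.35159597  0.6330103  -0.49610981]
 [-0.02460234 -0.86231899 -0.50576741  0.50845512]
 [ 0.          0.          0.          1.        ]] 0.019
```

View pics/top.png

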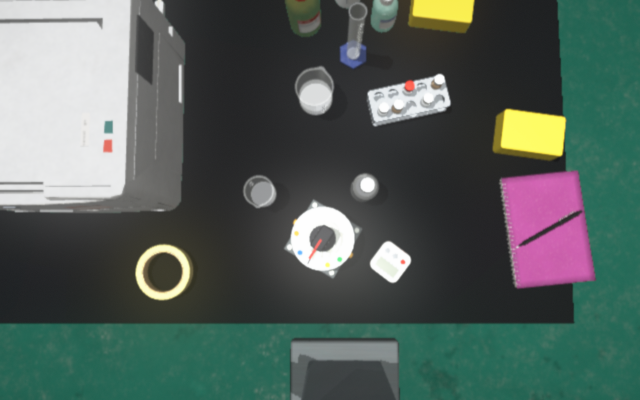

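View pics/scene.png

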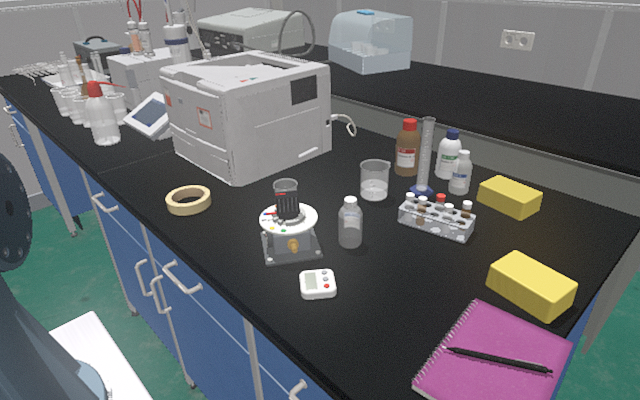

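The top view shows the regulator dial at about (323,238), the red pointer towards (309,262), the green dot near (340,259), the bottle at (365,187), the beaker at (260,192) and the timer at (390,262). Next I'll measure them.

```bash
cat > m.py <<'E'
from h import *
def measure(c):
    im=c['color'];hsv=cv2.cvtColor(im,cv2.COLOR_RGB2HSV)
    H,S,V=[hsv[...,i].astype(int) for i in range(3)]
    R=np.zeros(H.shape,bool);R[195:280,280:362]=1
    w=((V>150)&(S<60)&R).astype(np.uint8)
    n,l,st,ce=cv2.connectedComponentsWithStats(w);k=1+np.argmax(st[1:,4])
    cn=max(cv2.findContours((l==k).astype(np.uint8),0,1)[0],key=cv2.contourArea)
    e=cv2.fitEllipse(cv2.convexHull(cn));print('ell',e)
    C=onplane(c,*e[0],.071);print('centre',C)
    for name,lo,hi in [('green',45,85),('blue',95,130),('yellow',25,35),('orange',10,22),('red',-1,6)]:
        m=((H>=lo)&(H<=hi)&(S>90)&(V>60)&R).astype(np.uint8)
        n,l,st,ce=cv2.connectedComponentsWithStats(m)
        for i in range(1,n):
            if st[i,4]<5: continue
            z=.083 if name=='red' else .072
            p=onplane(c,*ce[i],z);d=p-C
            print(name,st[i,4],ce[i].round(1),'r',round(np.hypot(d[0],d[1])*1e3,1),'ang',round(np.arctan2(d[1],d[0]),3))
            if name=='red':
                ys,xs=np.nonzero(l==i);q=np.c_[xs,ys].astype(float);vx=np.linalg.svd(q-q.mean(0))[2][0]
                A=onplane(c,*ce[i],.083);B=onplane(c,*(ce[i]+5*vx),.083);d=B-A;print(' line ang',np.arctan2(d[1],d[0]))
    return C
E
python3 - <<'E'
from m import *
c=snap('top');measure(c)
cv2.imwrite('pics/tc.png',cv2.resize(cv2.cvtColor(c['color'],4)[150:300,240:420],None,fx=4,fy=4,interpolation=cv2.INTER_CUBIC))
for n,u,v,z in [('bottle',367,184,.105),('beaker',260,192,.03),('timer',390,262,.019)]: print(n,onplane(c,u,v,z))
E
```

```text
ell ((321.686279296875, 238.36380004882812), (68.66492462158203, 72.69817352294922), 154.1102752685547)
centre [0.5020999  0.05726895 0.071     ]
green 10 [339.2 259. ] r 48.3 ang -2.439
blue 14 [299.5 252.3] r 46.9 ang 2.126
yellow 9 [295.9 232.7] r 47.6 ang 1.351
yellow 11 [327.1 264.4] r 47.3 ang -2.938
orange 8 [293.9 220.6] r 59.5 ang 1.002
orange 10 [351.  255.2] r 60.4 ang -2.093
red 54 [315.5 247.4] r 19.3 ang 2.549
 line ang 2.595791263583149
bottle [ 0.59608646 -0.02280677  0.105     ]
beaker [0.59072231 0.17544768 0.03      ]
timer [ 0.4574828  -0.07071311  0.019     ]
```

View pics/tc.png

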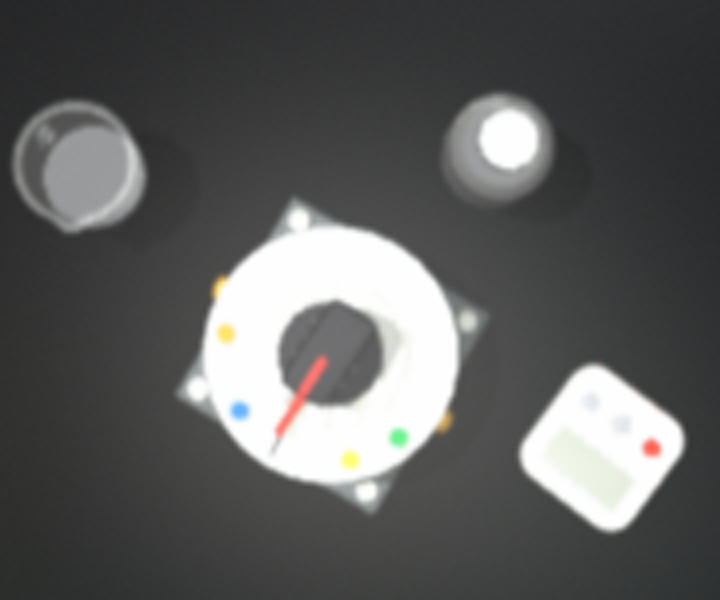

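The dots put the dial centre near (0.501, 0.055), the start mark at about 2.60 rad and the green dot at about +1.24 rad from it. I'll move above the knob now.

play_rows(
  xyz=[
    [-30,-25,2],
    [-77,-64,6],
    [-124,-104,10],
    [-171,-143,15],
    [-218,-183,20],
    [-265,-222,24],
    [-312,-262,28],
    [-359,-301,32],
    [-406,-340,36],
    [-445,-373,40],
  ],
  rot=[
    [0,0,0.02],
    [0,0,0.05],
    [0,0,0.08],
    [0,0,0.11],
    [0,0,0.14],
    [0,0,0.17],
    [0,0,0.2],
    [0,0,0.23],
    [0,0,0.26],
    [0,0,0.284],
  ],
  grip=[0.6,0.6,0.6,0.6,0.6,0.6,0.6,0.6,0.6,0.6],
)

```text
time_s: 1.4
eef_pos: [0.4827, 0.0802, 0.2102]
eef_rot: [0.0, 0.268, 0.963, 0.0]
wrist_force: [0.5, 0.2, -0.0]
opening: 0.602
grasp_force: 0.0
```

```bash
python3 - <<'E'
from h import *
o=readout.get_obs();print(o['time_s'],o['q'],o['eef_pos'],o['eef_rot'],o['opening'])
c=snap('wrist','w1.png');print(c['camera_matrix'],c['hand_eye'])
a=np.load('s.npz')['a']
from scipy.optimize import least_squares
import m
T=vision.camera('top')
P=np.array([onplane(T,u,v,.072)[:2] for u,v in [(339.2,259),(299.5,252.3),(327.1,264.4),(295.9,232.7)]])
r=least_squares(lambda x:np.hypot(*(P-x).T)-.048,[.501,.055]);print(r.x,r.fun)
print(onplane(T,322.85,238.85,.071),np.arctan2(*(P-r.x).T[::-1]))
E
```

```text
1.4 [-7.84481423e-02  2.84749454e-02  1.85878037e+00  1.26952581e-05
  1.25405855e+00 -1.10643432e+00] [0.48267486 0.08022423 0.2101539 ] [1.35651341e-04 2.68087242e-01 9.63394629e-01 3.26508453e-05] 0.6023247646799322
[[309.70691629   0.         311.95236636]
 [  0.         309.70691629 201.22376898]
 [  0.           0.           1.        ]] [[ 1.59390504e-03 -9.48058548e-01 -3.18091888e-01  8.23941687e-02]
 [ 9.99998727e-01  1.53487901e-03  4.36187929e-04  3.41859482e-04]
 [ 7.47008694e-05 -3.18092179e-01  9.48059787e-01 -1.22804486e-01]
 [ 0.00000000e+00  0.00000000e+00  0.00000000e+00  1.00000000e+00]]
[0.50274568 0.05645689] [ 2.88294507e-04 -3.78737117e-05 -1.69293846e-04  1.86569709e-04]
[0.50122225 0.05517807 0.071     ] [-2.46010533  2.12937092 -2.95778311  1.369051  ]
```

View pics/w1.png

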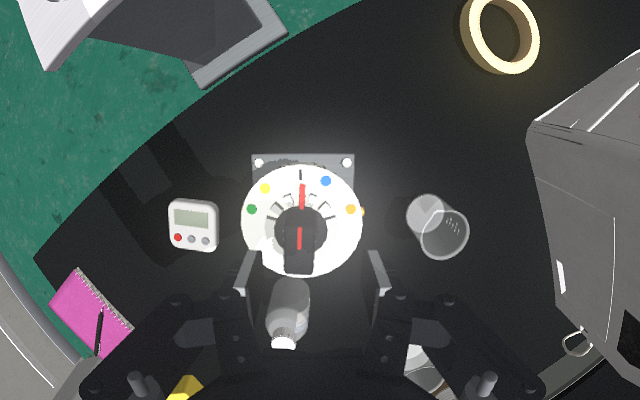

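The wrist view shows the dial with the pointer at (302,197), the start mark at (301,174), the green dot at (252,209), yellow (265,188), blue (326,181), orange (350,209), and the ring's dark notch gaps. I'll measure the dots and axis, and rectify the ring to a top-down view to see the notches.

```bash
cat >> h.py <<'E'
from scipy.spatial.transform import Rotation as Ro
def tool(o):
    T=np.eye(4);q=o['eef_rot'];T[:3,:3]=Ro.from_quat([q[1],q[2],q[3],q[0]]).as_matrix();T[:3,3]=o['eef_pos'];return T
def fish(c,T,u,v,z):
    K=c['camera_matrix'];x=(u-K[0,2])/K[0,0];y=(v-K[1,2])/K[1,1];th=np.hypot(x,y);s=np.sin(th)/max(th,1e-9)
    E=T@c['hand_eye'];d=E[:3,:3]@[x*s,y*s,np.cos(th)];p=E[:3,3];return p+d*(z-p[2])/d[2]
def rect(c,T,C,z,half,n):
    g=np.linspace(-half,half,n);X,Y=np.meshgrid(g,g) # image: right=-y world, down=-x world
    W=np.stack([C[0]-Y,C[1]-X,0*X+z,0*X+1],-1)
    p=W@np.linalg.inv(T@c['hand_eye']).T
    th=np.arctan2(np.hypot(p[...,0],p[...,1]),p[...,2]);ph=np.arctan2(p[...,1],p[...,0]);K=c['camera_matrix']
    return cv2.remap(c['color'],(K[0,2]+K[0,0]*th*np.cos(ph)).astype(np.float32),(K[1,2]+K[1,1]*th*np.sin(ph)).astype(np.float32),cv2.INTER_CUBIC)
E
python3 - <<'E'
from h import *
from scipy.optimize import least_squares
T=tool(readout.get_obs());c=snap('wrist')
hsv=cv2.cvtColor(c['color'],cv2.COLOR_RGB2HSV).astype(int);H,S,V=[hsv[...,i] for i in range(3)]
P={}
for n,lo,hi,b in [('green',45,85,(200,218,240,262)),('blue',95,130,(172,190,316,336)),('yellow',22,36,(180,196,255,275)),('orange',8,24,(201,217,343,357))]:
    m=(H>=lo)&(H<=hi)&(S>90);k=np.zeros_like(m);k[b[0]:b[1],b[2]:b[3]]=1;ys,xs=np.nonzero(m&k)
    P[n]=fish(c,T,xs.mean(),ys.mean(),.072)[:2];print(n,len(xs),xs.mean(),ys.mean(),P[n])
A=np.array(list(P.values()))
r=least_squares(lambda x:np.hypot(*(A-x).T)-.048,[.501,.055]);C=r.x;print('C',C,r.fun)
for n,p in P.items(): print(n,np.arctan2(*(p-C)[::-1])%6.283)
p=fish(c,T,301,174,.071)[:2];print('start',np.arctan2(*(p-C)[::-1]))
m=(H<6)|(H>174);m&=(S>120);k=np.zeros_like(m);k[180:255,290:312]=1
for lab,z in [('ptr',.083),('bar',.124)]:
    k=np.zeros_like(m);k[(slice(180,215) if z<.1 else slice(222,255)),290:312]=1
    ys,xs=np.nonzero(m&k);q=np.array([fish(c,T,x,y,z)[:2] for x,y in zip(xs,ys)]);d=np.linalg.svd(q-q.mean(0))[2][0]
    print(lab,len(xs),q.mean(0),'ang',np.arctan2(d[1],d[0])%3.1416,'mean dir',np.arctan2(*(q.mean(0)-C)[::-1]))
im=rect(c,T,C,.079,.06,600)
cv2.circle(im,(300,300),140,(255,0,0),1)
cv2.imwrite('pics/r1.png',cv2.cvtColor(im,4))
E
```

```text
green 70 252.28571428571428 206.97142857142856 [0.46516753 0.02695915]
blue 82 326.5975609756098 178.3170731707317 [0.47707862 0.09775471]
yellow 79 265.54430379746833 185.73417721518987 [0.45496957 0.04849946]
orange 78 351.8205128205128 206.5 [0.51126188 0.10403089]
C [0.50236777 0.05696427] [-2.07064029e-04 -6.23737139e-06  1.48122433e-04 -1.00401393e-04]
green 3.8201500008001266
blue 2.1257755922960184
yellow 3.3181334273508654
orange 1.384030102987784
start 2.6064932762944584
ptr 110 [0.47536968 0.07509705] ang 2.5552856842331773 mean dir 2.5501605699253798
bar 86 [0.49207954 0.06391561] ang 2.573195310052363 mean dir 2.5473900542802617
```

View pics/r1.png

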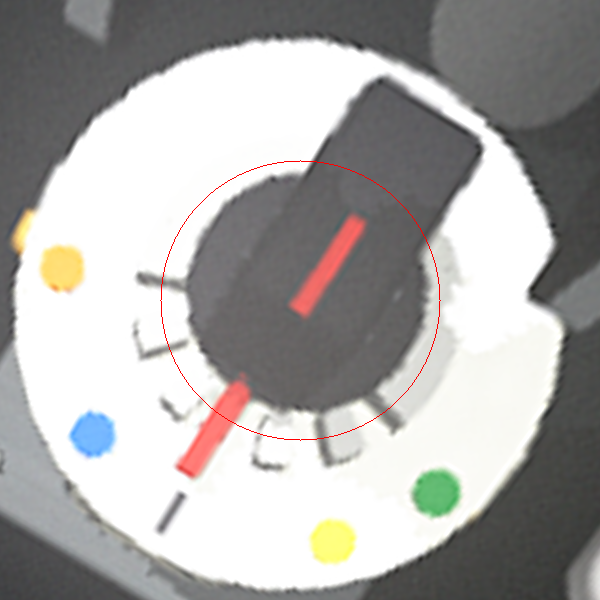

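The rectified view shows the ring's notches as gaps; the green one is near (375,425), a bit to one side of the dot at (436,492). I'll unroll the ring into a polar strip.

```bash
python3 - <<'E'
from h import *
T=tool(readout.get_obs());c=snap('wrist');C=np.array([.5024,.0570])
im=rect(c,T,C,.079,.06,1200)
# polar: columns angle rel. to world 2.2..4.4, rows r 15..40mm
a=np.linspace(2.9,4.3,700);r=np.linspace(.015,.04,300);A,R=np.meshgrid(a,r)
s=1199/.12
p=cv2.remap(im,(599.5-R*np.sin(A)*s).astype(np.float32),(599.5-R*np.cos(A)*s).astype(np.float32),cv2.INTER_LINEAR)
for x in np.arange(2.9,4.3,.1):
    k=int((x-2.9)*500);cv2.line(p,(k,0),(k,8),(255,0,0),1);cv2.putText(p,'%.1f'%x,(k,20),0,.4,(255,0,0))
cv2.line(p,(0,int(8/25*300)),(5,96),(255,0,0));cv2.line(p,(0,216),(5,216),(255,0,0))
cv2.imwrite('pics/p1.png',cv2.cvtColor(p,4))
E
```

```text
(no output)
```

View pics/p1.png

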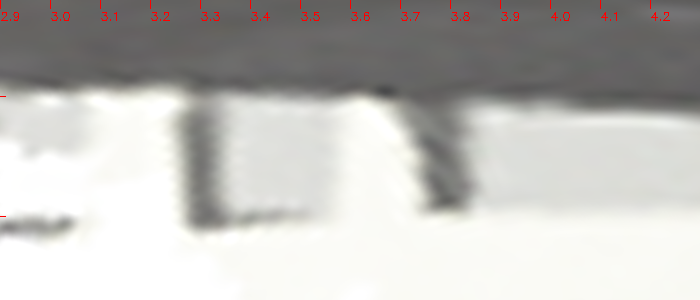

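The green notch spans about 3.56 to 3.83 rad, so its centre is near 3.695, about 0.125 before the dot at 3.82. Now I'll align and descend.

play_rows(
  xyz=[
    [-10,-3,0],
    [-20,-7,0],
    [-29,-9.7,10],
    [-29,-9.7,25],
    [-29,-9.7,42],
    [-29,-9.7,60],
    [-29,-9.7,78],
    [-29,-9.7,92],
    [-29,-9.7,98],
    [-29,-9.7,98],
  ],
  rot=[
    [0,0,0.01],
    [0,0,0.02],
    [0,0,0.035],
    [0,0,0.035],
    [0,0,0.035],
    [0,0,0.035],
    [0,0,0.035],
    [0,0,0.035],
    [0,0,0.035],
    [0,0,0.035],
  ],
  grip=[0.6,0.6,0.6,0.6,0.6,0.6,0.6,0.6,0.6,0.6],
)

```text
time_s: 2.85
eef_pos: [0.5013, 0.0592, 0.1118]
eef_rot: [-0.0, 0.284, 0.959, -0.0]
wrist_force: [-0.3, 0.3, -0.2]
opening: 0.595
grasp_force: 0.0
```

```bash
python3 - <<'E'
from h import *
o=readout.get_obs();print(o['time_s'],o['eef_pos'],o['wrist_force'],o['opening'],o['torque'])
R=tool(o)[:3,:3];print(np.arctan2(R[1,1],R[0,1]),R.T@(np.array([.5024,.057,.112])-o['eef_pos'])*1e3)
snap('wrist','w2.png')
E
```

```text
2.85 [0.50129668 0.05921007 0.11184528] [-0.30982093  0.25373015 -0.15695663] 0.5951478191574507 [-0.06215418 -0.01914237 -0.01153597]
0.9950638826339162 [-2.12860426 -1.25315129 -0.15593615]
```

View pics/w2.png

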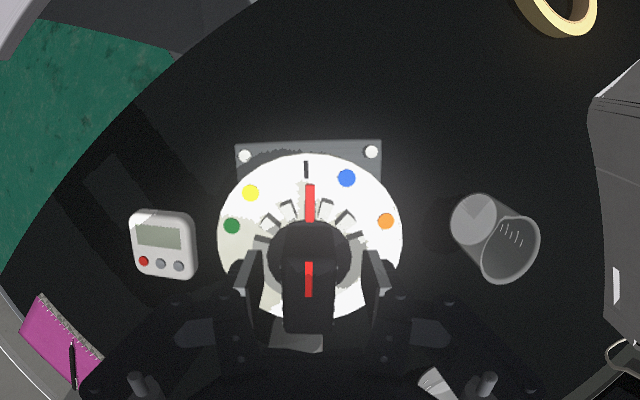

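The bar at u≈308 sits slightly left of the finger middle at about 313. I'll correct by about −2.1 and −1.3 mm, then close.

play_rows(
  xyz=[
    [-1,-0.6,0],
    [-2.1,-1.3,0],
    [-2.1,-1.3,0],
    [-2.1,-1.3,0],
    [-2.1,-1.3,0],
    [-2.1,-1.3,0],
    [-2.1,-1.3,0],
    [-2.1,-1.3,0],
    [-2.1,-1.3,0],
    [-2.1,-1.3,0],
  ],
  rot=[
    [0,0,0],
    [0,0,0],
    [0,0,0],
    [0,0,0],
    [0,0,0],
    [0,0,0],
    [0,0,0],
    [0,0,0],
    [0,0,0],
    [0,0,0],
  ],
  grip=[0.6,0.5,0.4,0.3,0.25,0.2,0.15,0.15,0.15,0.15],
)

```text
time_s: 4.15
eef_pos: [0.5025, 0.0564, 0.1126]
eef_rot: [-0.0, 0.284, 0.959, -0.0]
wrist_force: [-3.9, -4.5, 4.6]
opening: 0.269
grasp_force: 58.8
```

```bash
cat > st.py <<'E'
from h import *
o=readout.get_obs();R=tool(o)[:3,:3]
print('t',o['time_s'],'pos',o['eef_pos'].round(4),'yaw',round(np.arctan2(R[1,1],R[0,1]),4),'F',o['wrist_force'].round(2),'toolF',(R.T@o['wrist_force']).round(2),'T',o['torque'].round(3),'op',round(o['opening'],3),o['grasp_force'],'q6',o['q'][5])
E
python3 st.py
```

```text
t 4.15 pos [0.5025 0.0564 0.1126] yaw 0.9951 F [-3.93 -4.47  4.55] toolF [ 0.86 -5.9  -4.55] T [-0.608  0.552 -0.058] op 0.269 58.83714437484741 q6 -1.117327863700132
```

Gripped. Now I'll lift about 10.5 mm with a small sideways relief.

play_rows(
  xyz=[
    [0,-0.6,-1],
    [0,-0.6,-3],
    [0,-0.6,-5],
    [0,-0.6,-7],
    [0,-0.6,-9],
    [0,-0.6,-10],
    [0,-0.6,-10.5],
    [0,-0.6,-10.5],
    [0,-0.6,-10.5],
    [0,-0.6,-10.5],
  ],
  rot=[
    [0,0,0],
    [0,0,0],
    [0,0,0],
    [0,0,0],
    [0,0,0],
    [0,0,0],
    [0,0,0],
    [0,0,0],
    [0,0,0],
    [0,0,0],
  ],
  grip=[0.15,0.15,0.15,0.15,0.15,0.15,0.15,0.15,0.15,0.15],
)

```text
time_s: 5.4
eef_pos: [0.5024, 0.0564, 0.123]
eef_rot: [0.0, 0.284, 0.959, 0.0]
wrist_force: [2.7, -1.1, -2.8]
opening: 0.271
grasp_force: 59.1
```

```bash
python3 st.py
```

```text
t 5.4 pos [0.5024 0.0564 0.123 ] yaw 0.995 F [ 2.69 -1.1  -2.75] toolF [-2.85  0.55  2.75] T [-0.402 -0.436 -0.057] op 0.271 59.06298816204071 q6 -1.1184043289188033
```

play_rows(
  xyz=[
    [0,0,0],
    [0,0,0],
    [0,0,0],
    [0,0,0],
    [0,0,0],
    [0,0,0],
    [0,0,0],
    [0,0,0],
    [0,0,0],
    [0,0,0],
  ],
  rot=[
    [0,0,-0.06],
    [0,0,-0.19],
    [0,0,-0.33],
    [0,0,-0.48],
    [0,0,-0.63],
    [0,0,-0.78],
    [0,0,-0.92],
    [0,0,-1.05],
    [0,0,-1.12],
    [0,0,-1.13],
  ],
  grip=[0.15,0.15,0.15,0.15,0.15,0.15,0.15,0.15,0.15,0.15],
)

```text
time_s: 6.65
eef_pos: [0.5024, 0.056, 0.1229]
eef_rot: [-0.0, -0.274, 0.962, -0.0]
wrist_force: [2.3, -4.2, -2.3]
opening: 0.27
grasp_force: 59.3
```

```bash
python3 st.py; python3 - <<'E'
from h import *
T=tool(readout.get_obs());c=snap('wrist');C=np.array([.5024,.0566])
hsv=cv2.cvtColor(c['color'],cv2.COLOR_RGB2HSV).astype(int);H,S,V=[hsv[...,i] for i in range(3)]
m=((H<6)|(H>174))&(S>120);k=np.zeros_like(m);k[170:225,290:330]=1
ys,xs=np.nonzero(m&k);q=np.array([fish(c,T,x,y,.0935)[:2] for x,y in zip(xs,ys)]);d=np.linalg.svd(q-q.mean(0))[2][0]
print(len(xs),'ptr line',np.arctan2(d[1],d[0])%3.1416+3.1416,'dir',np.arctan2(*(q.mean(0)-C)[::-1])%6.2832)
m=(H>=45)&(H<=85)&(S>90)&(V>60);k[:]=0;k[140:260,230:400]=1;ys,xs=np.nonzero(m&k);g=fish(c,T,xs.mean(),ys.mean(),.072)[:2]
print('green',len(xs),xs.mean(),ys.mean(),g,np.arctan2(*(g-C)[::-1])%6.2832)
im=rect(c,T,C,.079,.06,600);cv2.imwrite('pics/r2.png',cv2.cvtColor(im,4))
E
```

```text
t 6.65 pos [0.5024 0.056  0.1229] yaw 2.1255 F [ 2.27 -4.21 -2.29] toolF [ 0.29 -4.77  2.29] T [-0.691 -0.351 -0.055] op 0.27 59.29746687412262 q6 -2.2489256598634446
337 ptr line 3.6965487419019296 dir 3.689225997649042
green 207 301.1642512077295 161.20772946859904 [0.46485194 0.02628109] 3.8208862171172226
```

View pics/r2.png

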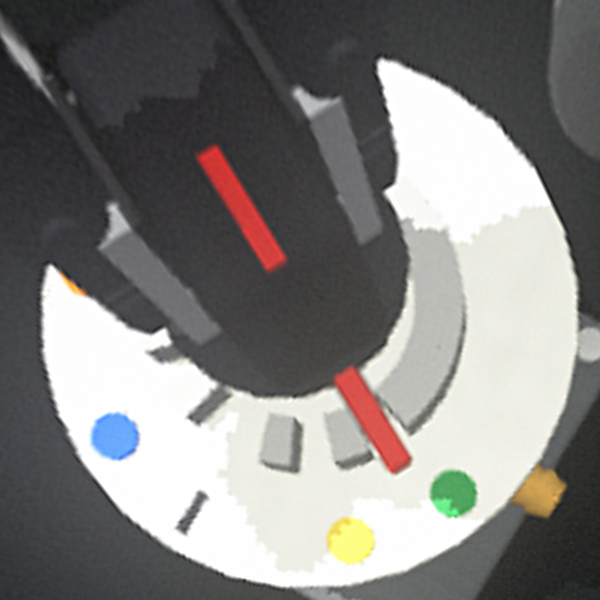

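The pointer reads 3.69 to 3.70 and the notch centre is about 3.70, with edges near 3.58 and 3.84 in this view. I'll lower gently past ring-top height and feel.

play_rows(
  xyz=[
    [0,-0.4,0.5],
    [0,-0.4,1],
    [0,-0.4,1.5],
    [0,-0.4,2],
    [0,-0.4,2.5],
    [0,-0.4,3],
    [0,-0.4,3.5],
    [0,-0.4,4],
    [0,-0.4,4.5],
    [0,-0.4,4.5],
  ],
  rot=[
    [0,0,-0.004],
    [0,0,-0.004],
    [0,0,-0.004],
    [0,0,-0.004],
    [0,0,-0.004],
    [0,0,-0.004],
    [0,0,-0.004],
    [0,0,-0.004],
    [0,0,-0.004],
    [0,0,-0.004],
  ],
  grip=[0.15,0.15,0.15,0.15,0.15,0.15,0.15,0.15,0.15,0.15],
)

```text
time_s: 7.95
eef_pos: [0.5025, 0.056, 0.1182]
eef_rot: [-0.0, -0.275, 0.961, -0.0]
wrist_force: [-0.8, -5.0, 3.1]
opening: 0.27
grasp_force: 60.0
```

```bash
python3 st.py
```

```text
t 7.95 pos [0.5025 0.056  0.1182] yaw 2.1289 F [-0.82 -5.02  3.06] toolF [ 3.35 -3.82 -3.06] T [-0.821  0.176 -0.008] op 0.27 59.95205104351044 q6 -2.2530277207986926
```

The knob is 5.6 mm above home, below the 7.5 mm ring-top level, with only friction force (3 N), so the tooth is in the notch. I'll carry on down.

play_rows(
  xyz=[
    [0,-0.3,0.5],
    [0,-0.3,1],
    [0,-0.3,1.5],
    [0,-0.3,2],
    [0,-0.3,2.5],
    [0,-0.3,3],
    [0,-0.3,3.5],
    [0,-0.3,4],
    [0,-0.3,4.5],
    [0,-0.3,5],
  ],
  rot=[
    [0,0,0],
    [0,0,0],
    [0,0,0],
    [0,0,0],
    [0,0,0],
    [0,0,0],
    [0,0,0],
    [0,0,0],
    [0,0,0],
    [0,0,0],
  ],
  grip=[0.15,0.15,0.15,0.15,0.15,0.15,0.15,0.15,0.15,0.15],
)

```text
time_s: 9.2
eef_pos: [0.5025, 0.0559, 0.1132]
eef_rot: [-0.0, -0.275, 0.961, 0.0]
wrist_force: [-3.1, -2.0, 2.8]
opening: 0.27
grasp_force: 60.1
```

```bash
python3 st.py
```

```text
t 9.2 pos [0.5025 0.0559 0.1132] yaw 2.129 F [-3.06 -2.05  2.83] toolF [ 3.68 -0.12 -2.83] T [-0.318  0.401 -0.002] op 0.27 60.06042838096619 q6 -2.2535513479323996
```

play_rows(
  xyz=[
    [0,0,0.2],
    [0,0,0.4],
    [0,0,0.6],
    [0,0,0.8],
    [0,0,1.0],
    [0,0,1.2],
    [0,0,1.2],
    [0,0,1.2],
    [0,0,1.2],
    [0,0,1.2],
  ],
  rot=[
    [0,0,0],
    [0,0,0],
    [0,0,0],
    [0,0,0],
    [0,0,0],
    [0,0,0],
    [0,0,0],
    [0,0,0],
    [0,0,0],
    [0,0,0],
  ],
  grip=[0.15,0.15,0.15,0.15,0.15,0.15,0.15,0.15,0.15,0.15],
)

```text
time_s: 10.45
eef_pos: [0.5025, 0.0559, 0.1126]
eef_rot: [-0.0, -0.276, 0.961, 0.0]
wrist_force: [-5.5, -0.7, 9.3]
opening: 0.268
grasp_force: 60.9
```

```bash
python3 st.py
```

```text
t 10.45 pos [0.5025 0.0559 0.1126] yaw 2.1291 F [-5.52 -0.75  9.31] toolF [ 5.08  2.29 -9.31] T [-0.257  0.86  -0.082] op 0.268 60.89169502258301 q6 -2.253502014567315
```

The knob is at its locked height and the force is rising to 9 N, so it has bottomed. I'll press slightly once more, unload, and open.

play_rows(
  xyz=[
    [0,0,0.4],
    [0,0,0.7],
    [0,0,0.7],
    [0,0,0.2],
    [0,0,-0.2],
    [0,0,-0.2],
    [0,0,-0.2],
    [0,0,-0.2],
    [0,0,-0.2],
    [0,0,-0.2],
  ],
  rot=[
    [0,0,0],
    [0,0,0],
    [0,0,0],
    [0,0,0],
    [0,0,0],
    [0,0,0],
    [0,0,0],
    [0,0,0],
    [0,0,0],
    [0,0,0],
  ],
  grip=[0.15,0.15,0.15,0.15,0.15,0.35,0.5,0.6,0.6,0.6],
)

```text
time_s: 11.7
eef_pos: [0.5027, 0.0558, 0.1122]
eef_rot: [0.0, -0.275, 0.961, 0.0]
wrist_force: [-0.2, -0.5, 0.4]
opening: 0.603
grasp_force: 0.0
```

```bash
python3 st.py
```

```text
t 11.7 pos [0.5027 0.0558 0.1122] yaw 2.129 F [-0.21 -0.51  0.43] toolF [ 0.45 -0.32 -0.43] T [-0.002  0.012  0.021] op 0.603 0.0 q6 -2.253526149962044
```

Released cleanly. I'll retreat straight up.

play_rows(
  xyz=[
    [0,0,-3],
    [0,0,-10],
    [0,0,-20],
    [0,0,-32],
    [0,0,-45],
    [0,0,-60],
    [0,0,-75],
    [0,0,-88],
    [0,0,-95],
    [0,0,-95],
  ],
  rot=[
    [0,0,0],
    [0,0,0],
    [0,0,0],
    [0,0,0],
    [0,0,0],
    [0,0,0],
    [0,0,0],
    [0,0,0],
    [0,0,0],
    [0,0,0],
  ],
  grip=[0.6,0.6,0.6,0.6,0.6,0.6,0.6,0.6,0.6,0.6],
)

```text
time_s: 12.95
eef_pos: [0.503, 0.0557, 0.2078]
eef_rot: [0.0, -0.275, 0.961, -0.0]
wrist_force: [-0.5, -0.2, 0.3]
opening: 0.602
grasp_force: 0.0
```

```bash
python3 st.py; python3 - <<'E'
from h import *
T=tool(readout.get_obs());c=snap('wrist','w3.png');C=np.array([.5025,.0564])
hsv=cv2.cvtColor(c['color'],cv2.COLOR_RGB2HSV).astype(int);H,S,V=[hsv[...,i] for i in range(3)]
m=((H<6)|(H>174))&(S>120);k=np.zeros_like(m);k[170:270,280:330]=1
n,l,st,ce=cv2.connectedComponentsWithStats((m&k).astype(np.uint8))
for i in range(1,n):
    if st[i,4]<30: continue
    for z in(.083,.091,.124,.132):
        p=fish(c,T,*ce[i],z)[:2];d=p-C;print(st[i],z,'r',np.hypot(*d),'ang',np.arctan2(d[1],d[0])%6.2832)
E
```

```text
t 12.95 pos [0.503  0.0557 0.2078] yaw 2.129 F [-0.45 -0.15  0.35] toolF [ 0.46  0.11 -0.35] T [0.056 0.043 0.018] op 0.602 0.0 q6 -2.2535586722376486
[311 189   4  25  99] 0.083 r 0.0013873981672894334 ang 0.8386682568500513
[311 189   4  25  99] 0.091 r 0.0014027929494716692 ang 3.4308610606954444
[311 189   4  25  99] 0.124 r 0.012434542182039324 ang 3.673574950565553
[311 189   4  25  99] 0.132 r 0.015119094269945331 ang 3.678980852180745
```

View pics/w3.png

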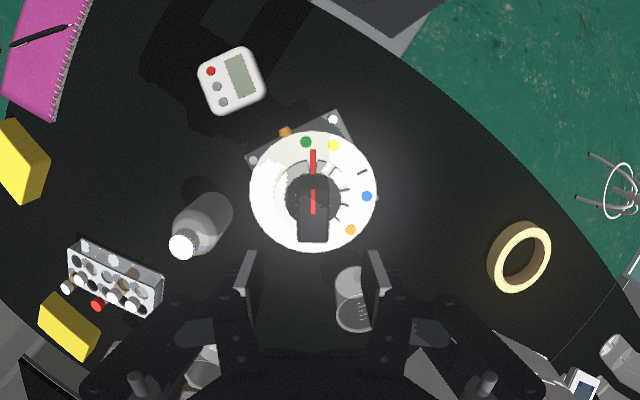

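The pointer at (313,160) stands by the green dot at (306,141). The bar-top mark is at the same radius as when locked (12.4 mm), so the knob is fully down. The bystanders look undisturbed.

```bash
python3 -c "
from bench import ctrl
print(ctrl.hand_in())"
```

```text
the job is handed in; nothing more can be done
None
```

The regulator is set to the green dot: the knob is fully home in the notch about 0.125 rad before the dot, released, with contact forces around 10 N by the readings taken, and the job was handed in at about 13 s.

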